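# Slide the middle nest plate out of a tight row and square it against the datum fence

## Task

Three aluminium nest plates lie side by side, touching, with no room for fingers between them. Without lifting it, slide the middle one, which has the single long slot, endwise out of the row, in front of the low steel fence, until it is completely past the ends of the other two. Then slide it sideways until its long side lies flush along the face of the fence; leave the other two plates where they are.

Things in the scene. Friction and masses are not known exactly. Their poses are not given: they have to be found in the camera images.
- slot_plate: loose aluminium nest plate 90 x 40 x 20 mm, 0.13 to 0.27 kg; its top has ONE long pocket (60 x 16 mm, 7 deep). Origin: centre of underside. x: along its length, the way it must slide out (from the robot's left to its right and away); y: across, away from the robot; z up. Middle of a row along y: centres 40.5 mm apart (0.5 mm gaps), ends flush. Slides at 0.5 to 3 N
- square_plate: loose aluminium nest plate of the same outline and height, top with TWO square pockets of 22 mm. Origin and axes as for the slot plate, parallel to it at the start, on its robot side or its far side. Must stay where it lies
- round_plate: loose aluminium nest plate of the same outline and height, top with THREE round pockets of 16 mm in a line. Origin and axes as for the slot plate, parallel to it at the start, on the other side of it. Must stay where it lies. Beyond the work a 60 mm high white platform edges the bench, from x = 0.66 m ahead of the robot
- fence: steel datum fence screwed to the bench beyond the +x end of the row, nearer the robot than the slot plate's path: a bar 120 x 14 x 24 mm high. Origin: middle of its face, at the bench. x: along the face; y: out of the face, away from the robot, so a flush plate has its centre at y = 20 mm. To the right stands a screen 0.42 m tall, its near edge 0.2 m from the robot axis: keep the arm above it
Mind the look-alikes: they are no part of the job. Leave any yellow look-alike of the slot_plate alone.

How it is judged:
By the outcome, as a careful person would: the job done as asked, in the order asked, and still so for the second after the job is handed in, with the robot touching nothing.
It also fails if it takes over 35 s, if anything falls off the work surface, if the arm or the gripper's body presses on something with over 40 N, if the wrist force passes 120 N, or if a joint passes its speed limit or range.

## Robot

A 6-joint arm with a two-finger parallel gripper is mounted at the origin on the work surface; the furniture and walls round the work are solid. World frame = base frame: x ahead of the robot, y to its left, z up, the work surface at z = 0. Lengths are in m, angles in degrees, forces in N, time in s.
With the tool pointing down it reaches from about 0.35 to 0.975 m from the base axis. Payload 17.4 kg.
Tool frame: the origin (TCP) lies midway between the tips of the shut fingers; the grasp point (between the pads) lies 19 mm behind it (env.tcp_to_grasp is the distance from the TCP to the grasp point, in m); z points along the fingers, y is the line along which they close (so a half turn about z gives the same grasp; the last joint's range is limited). The gripper opens to 85 mm and grips with 20 to 120 N. Pads are 22 mm wide; open, the fingers measure 114 mm over their backs; the gripper's body (76 mm by 85 mm) begins 54 mm behind the grasp point. The pads swing forward as they close: fully open they stand 13 mm farther back than shut.
Start: joints at [66.532, 6.646, 82.598, -0, 90.757, -2.166], TCP at [0.245, 0.629, 0.231] pointing down, gripper open.
Joint ranges: [-162.19, 162.19], [-47.58, 125.68], [4.15, 143.07], [-65.23, 245.23], [0.69, 171.88], [-170.13, 170.13]. Speed limits (degrees/s): [108.29, 108.29, 127.2, 180, 180, 180].

## Interface

Orientations are given as [roll, pitch, yaw] about the fixed x, y, z axes, in that order (R = Rz(yaw) Ry(pitch) Rx(roll)).
In Python, from rig import env gives the robot as it stands.
- The arm moves only by the tool drive_tool, never from a script. Its argument "steps" is a list of rows, each a list of 5 numbers: the shift along the tool's x, y, z as a fraction of full scale, then the turn about the tool's z as a fraction of full scale, then the gripper command: -1 is fully open, 1 is shut, values between are in proportion. A call has exactly 8 rows; each row shifts and turns the commanded pose from where the row before left it, along the tool's axes as they then stand; what a row does not reach is not made up. Full scale, the value 1, is 20 cm for a shift and 60 degrees for a turn. A row lasts 1/8 s, in which the tool goes at most 62.5 mm and 10.7 degrees, less where a joint would pass 70% of its speed; a pose out of reach is approached as far as the arm can. A call with a number of a shift or a turn outside -1 to 1 is refused whole. A call with a gripper value outside its range is refused whole. The fingers move at their own pace and stop on an object; "force" is the grip in N (left out, the last holds). Time passes only in rows, so rows that do not move let the fingers close, or fill a call up. It gives the time, the measured TCP pose, the force, the opening and the grip force at its end, in the units of the state.
- env.get_obs(): the state, without advancing time (a new reading comes with each control period).
- env.read_camera(name): name is "scene" or "side" or "wrist"; returns a dict with "frame" (480x640x3 uint8, red, green, blue), "intrinsics" (3x3 intrinsics, pixels), "eye" and "attitude" of the camera in the world. Camera axes: x right, y down, z forward; pixel columns grow to the right and rows downward; lengths in m; the calibration is good to about 2 mm. A picture is of the moment at which its call begins. There is no depth.
- env.close_job(): hands the job in; it is judged then, once.
The state is a dict: "clock": time; "joint_pos": joint angles; "dq": joint speeds; "joint_efforts": joint torques, N m; "tcp_pos": TCP position; "ee_rot": TCP orientation; "wrist_force": force on the tool from outside, world axes, zero at the start; "torque": the same for the moment, N m; "finger_gap": finger opening in m; "grip_force": force on a finger pad.
Only numpy, scipy, OpenCV 4.12 (cv2) and the standard library are available. Lean on these libraries where they do the work, as an engineer would, in place of code of your own. Each camera call takes 0.05 s, during which the arm holds its last target. There are 200 camera calls.

## Working session

There is one attempt and no reset: what is moved stays moved. The work goes in short steps, Python scripts to look and compute and a tool call to move; the robot and the scene stay as the last step left them, time stands still between calls to the robot, and variables do not carry over. Pictures are saved under pics/ and viewed, at most 11 in all, crops included, and the job is handed in when it is done.

Besides the shell and the picture viewer there is one more tool, called after "Call:" as name(argument=value, ...) on one line, values as JSON. drive_tool: Moves the arm, as the interface text tells. Its arguments: {"type":"object","properties":{"steps":{"type":"array","items":{"type":"array","items":{"type":"number","minimum":-1,"maximum":1}}},"force":{"type":"number"}},"required":["steps"]}

```bash
mkdir -p pics; ls; cat > h.py <<'E'
import numpy as np, cv2
from rig import env
def snap(n,f):
    c=env.read_camera(n); cv2.imwrite('pics/'+f,c['frame'][:,:,::-1]); 
    np.savez('pics/'+f+'.npz',K=c['intrinsics'],e=c['eye'],a=np.array(c['attitude']),f=c['frame']); return c
E
python3 - <<'E'
from h import *
for n in('scene','side','wrist'):
    c=snap(n,n+'0.png'); print(n,c['intrinsics'],c['eye'],c['attitude'])
print(env.get_obs())
a=[cv2.imread(f'pics/{n}0.png') for n in('scene','side')]
E
```

```text
pics
scene [[486.37545631   0.         318.27404827]
 [  0.         486.37545631 232.26508894]
 [  0.           0.           1.        ]] [0.06794099 0.8714015  0.47642456] [-121.98871384    0.44067915 -143.3221969 ]
side [[449.6843945    0.         319.40643803]
 [  0.         449.6843945  226.23992499]
 [  0.           0.           1.        ]] [-0.01105191  0.78916304  0.49191596] [-122.55424063   -0.76086528 -133.6941135 ]
wrist [[410.48105271   0.         316.47192648]
 [  0.         410.48105271 243.88028543]
 [  0.           0.           1.        ]] [0.17842703 0.65602081 0.37312519] [ 1.63461938e+02 -4.00973213e-02  6.86597345e+01]
{'clock': 0.15, 'joint_pos': array([ 6.65314963e+01,  6.66809666e+00,  8.26249400e+01,  7.38509817e-04,
        9.07561611e+01, -2.16726017e+00]), 'dq': array([-0.04537918, -0.05190609, -0.06600581, -0.11179253,  0.03398071,
       -0.08473402]), 'joint_efforts': array([ 3.56287119e-04, -7.32513714e+01, -6.32845902e+01,  1.01636016e-05,
        5.06339376e-03,  2.19091152e-05]), 'tcp_pos': array([0.24517741, 0.62875849, 0.23075023]), 'ee_rot': array([-1.79950865e+02, -2.59842732e-03,  1.58698765e+02]), 'wrist_force': array([-0.55828252, -0.35252971, -0.19741322]), 'torque': array([ 0.03829087,  0.00798379, -0.01363629]), 'grip_force': 0.0, 'finger_gap': 0.08524011284753005}
```

View pics/scene0.png

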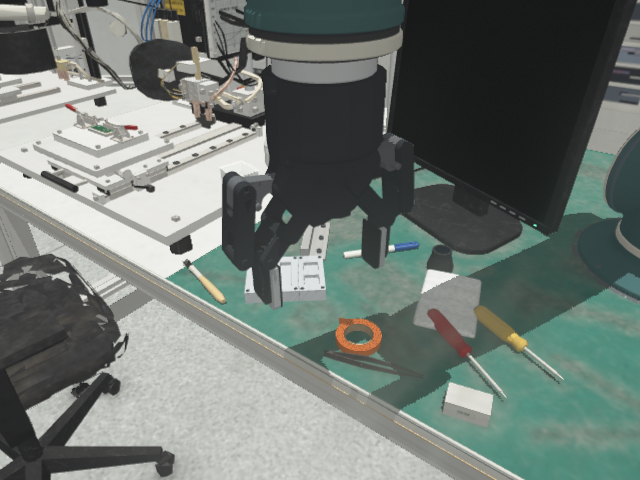

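View pics/side0.png

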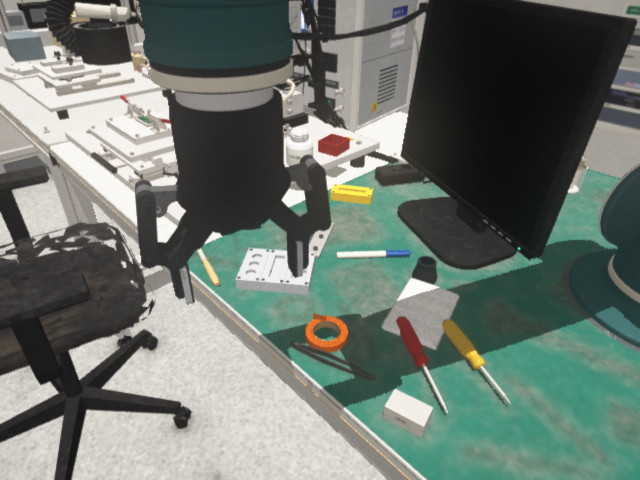

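The side view shows the row of plates at about (275,268), the grey fence at (322,240) and the yellow look-alike at (350,193). The arm hides part of the row. The wrist view comes next.

```bash
cat >> h.py <<'E'
from scipy.spatial.transform import Rotation as Ro
def cast(f,uv,z):
    d=np.load('pics/'+f+'.npz'); R=Ro.from_euler('xyz',d['a'],degrees=True).as_matrix()
    uv=np.atleast_2d(uv).astype(float); r=np.c_[uv,np.ones(len(uv))]@np.linalg.inv(d['K']).T@R.T
    return (d['e']+r*((z-d['e'][2])/r[:,2])[:,None])[:,:2]
E
python3 - <<'E'
from h import *
print(cast('side0.png',[[275,262],[245,248],[236,285],[310,290],[350,190]],.02).round(3))
E
```

```text
[[0.488 0.41 ]
 [0.557 0.423]
 [0.483 0.495]
 [0.393 0.416]
 [0.582 0.119]]
```

View pics/wrist0.png

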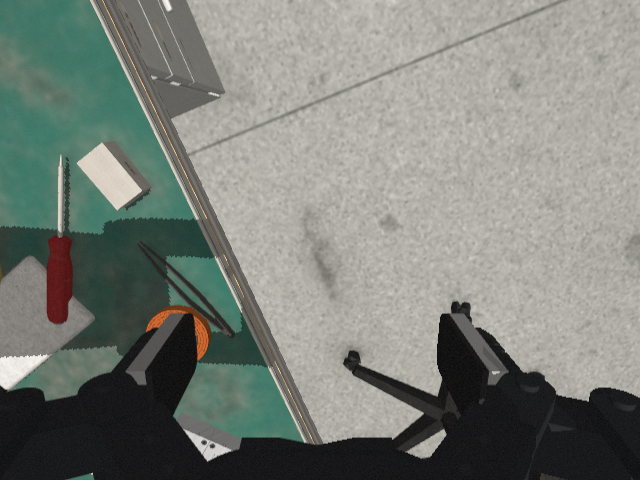

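The wrist view shows the bench edge, with one corner of a plate at (205,440). The row is centred near (0.475, 0.42), with plate x at about -49°. I'll turn the tool to yaw 131° and move above the row for a clear view.

Call:
drive_tool(steps=[[0,0,-0.12,0.154,-1],[0,0,-0.12,0.154,-1],[0,0,-0.11,0.154,-1],[-0.297,0.036,0,0,-1],[-0.297,0.036,0,0,-1],[-0.297,0.036,0,0,-1],[-0.297,0.036,0,0,-1],[-0.297,0.036,0,0,1]])

```text
clock: 1.15
tcp_pos: [0.4683, 0.4267, 0.3012]
ee_rot: [-180.0, -0.0, 131.0]
wrist_force: [0.2, -0.4, -0.7]
finger_gap: 0.0697
grip_force: 0.0
```

```bash
python3 - <<'E'
from h import *
snap('wrist','wrist1.png')
o=env.get_obs(); print(o['tcp_pos'],o['ee_rot'],o['clock'])
E
```

```text
[0.47257723 0.42256604 0.30094101] [-1.79979962e+02  1.34536601e-01  1.30782172e+02] 1.2
```

View pics/wrist1.png

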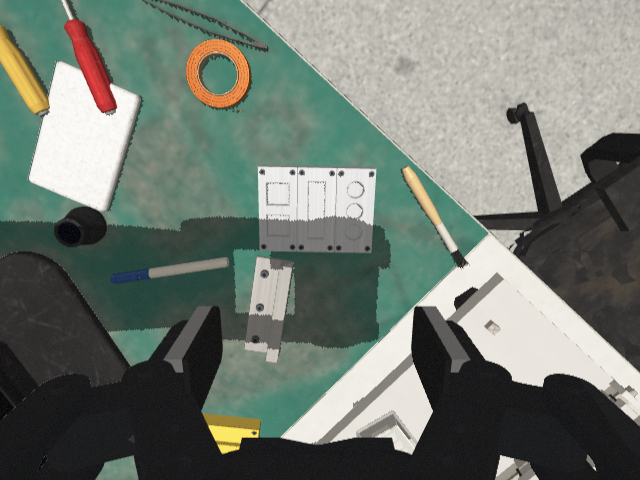

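The wrist view shows the square-pocket plate on the left at (278,210), the slot plate in the middle at (317,210) and the round-pocket plate on the right at (356,210). The fence is at (268,308). Three things could be taken for the slot plate: the aluminium middle plate (317,210), its neighbours (278,210) and (356,210), and the yellow look-alike (230,432). By the description I choose (317,210), and I'll check it in a close crop now that the arm has settled.

```bash
python3 - <<'E'
from h import *
snap('wrist','wrist2.png');c=snap('wrist','wrist2.png')
o=env.get_obs(); print(o['tcp_pos'],o['ee_rot'],c['eye'],c['attitude'])
f=c['frame'][150:380,220:400,::-1]
cv2.imwrite('pics/crop2.png',cv2.resize(f,None,fx=2.6,fy=2.6,interpolation=cv2.INTER_CUBIC))
E
```

```text
[0.46888513 0.42638133 0.30094417] [-1.79968791e+02  1.04089656e-02  1.30774852e+02] [0.42387066 0.48061025 0.44328325] [ 1.63445092e+02 -6.20735345e-02  4.06796443e+01]
```

View pics/crop2.png

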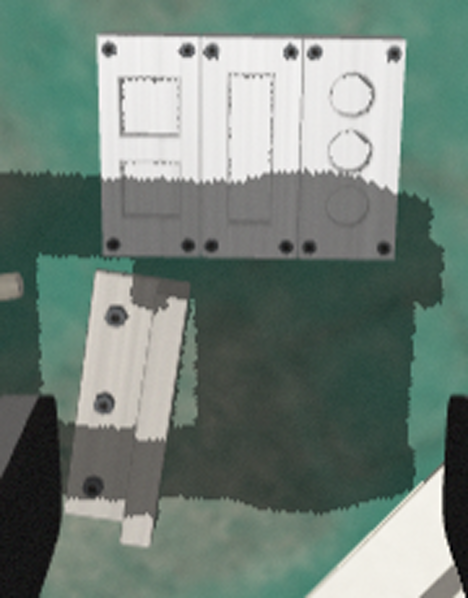

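The crop confirms it: the middle plate has one long slot, spanning crop columns 200–303 and rows 37–258. The fence's face runs along the crop line (190,285)–(150,547) at the bench.

```bash
python3 - <<'E'
from h import *
F=lambda p:np.array(p,float)/2.6+[220,150]-.3
P=cast('wrist2.png',F([[97,37],[406,39],[103,257],[393,260],[201,38],[303,39],[203,258],[299,259]]),.02)
print(P.round(4)); n=np.linalg.norm
print('w',n(P[1]-P[0]),n(P[3]-P[2]),'L',n(P[2]-P[0]),n(P[3]-P[1]))
ang=lambda v:np.degrees(np.arctan2(v[1],v[0]))
print('x ang',ang(P[2]-P[0]),ang(P[3]-P[1]),ang(P[1]-P[0])-90,ang(P[6]-P[4]),ang(P[7]-P[5]))
print('ctr',P[4:].mean(0),P[:4].mean(0))
B=cast('wrist2.png',F([[190,285],[150,547]]),.0); T=cast('wrist2.png',F([[155,308],[122,517],[96,271],[65,512]]),.024)
print('face bot',B,n(B[1]-B[0]),ang(B[1]-B[0]));print('top',T,ang(T[1]-T[0]),n(T[3]-T[2]),ang(T[3]-T[2]))
c=P[4:].mean(0);a=np.radians(ang(P[2]-P[0]+P[3]-P[1]));X=np.array([np.cos(a),np.sin(a)]);Y=np.array([-X[1],X[0]])
for q in (*B,*T): print('in plate',((q-c)@X).round(4),((q-c)@Y).round(4))
E
```

```text
[[0.4051 0.4104]
 [0.4973 0.4886]
 [0.4629 0.3413]
 [0.5551 0.4188]
 [0.4362 0.4366]
 [0.4667 0.4623]
 [0.4946 0.368 ]
 [0.5252 0.3937]]
w 0.1208899786094303 0.12045394883166655 L 0.09006547762735018 0.0906333132811865
x ang -50.100623351562376 -50.37455670172373 -49.69222724820168 -49.56642052286251 -49.590034853018565
ctr [0.48066995 0.41516131] [0.48008027 0.41478169]
face bot [[0.50160571 0.34949231]
 [0.57085752 0.2365938 ]] 0.13244578266598797 -58.47509606895126
top [[0.49279383 0.33929421]
 [0.54391487 0.25347873]
 [0.46406521 0.33600047]
 [0.52320728 0.2389964 ]] -59.217370840095356 0.11361150409246389 -58.629903891094365
in plate 0.0639 -0.0259
in plate 0.195 -0.0449
in plate 0.0661 -0.0392
in plate 0.1647 -0.0548
in plate 0.0502 -0.0634
in plate 0.1626 -0.08
```

The plates check out: 120.7 mm wide and 90.3 mm long, centre (0.4805, 0.415), x at -49.9°. The fence lies at about -58.7°, turned away from the path, so the way out is clear. Next I descend with shut fingers behind the slot plate's -x end.

Call:
drive_tool(steps=[[0.25,0.008,0,0.015,1],[0,0,0.25,0,1],[0,0,0.25,0,1],[0,0,0.25,0,1],[0,0,0.25,0,1],[0,0,0.25,0,1],[0,0,0.12,0,1],[0,0,0,0,1]])

```text
clock: 2.3
tcp_pos: [0.4341, 0.4669, 0.0253]
ee_rot: [-179.8, 0.0, 130.1]
wrist_force: [-0.2, 0.2, 0.3]
finger_gap: -0.0001
grip_force: 0.0
```

```bash
python3 - <<'E'
from h import *
snap('wrist','wrist3.png')
o=env.get_obs(); print(o['tcp_pos'],o['ee_rot'],o['finger_gap'],o['wrist_force'],o['clock'])
E
```

```text
[0.43487841 0.46750476 0.02725488] [-1.79944173e+02 -2.81983181e-03  1.30122708e+02] 4.615927594412638e-05 [-0.07506077 -0.08617499  0.66477008] 2.35
```

View pics/wrist3.png

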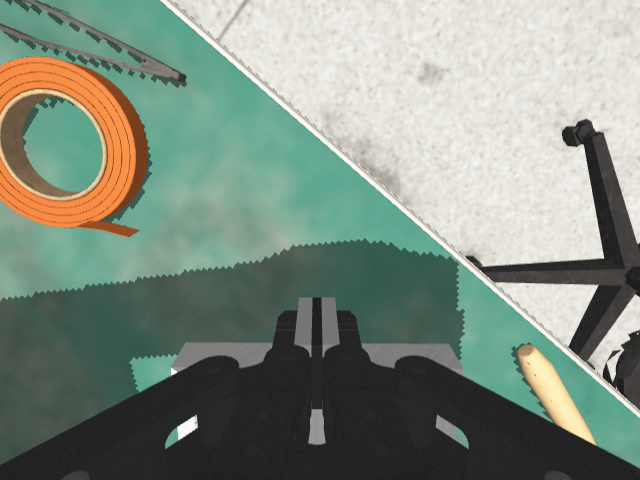

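The row is centred at column 319 and the fingers at 317, so they sit centred behind the slot plate. I'll descend and start the push.

Call:
drive_tool(steps=[[0,0,0.05,0,1],[0,0,0.045,0,1],[0,0,0,0,1],[-0.04,0,0,0,1],[-0.04,0,0,0,1],[-0.05,0,0,0,1],[-0.05,0,0,0,1],[-0.05,0,0,0,1]])

```text
clock: 3.35
tcp_pos: [0.4658, 0.4315, 0.0086]
ee_rot: [180.0, -0.0, 130.1]
wrist_force: [-2.6, 2.3, 3.8]
finger_gap: 0.0002
grip_force: 1.9
```

Call:
drive_tool(steps=[[-0.05,0,0,0,1],[-0.05,0,0,0,1],[-0.05,0,0,0,1],[-0.05,0,0,0,1],[-0.05,0,0,0,1],[-0.05,0,0,0,1],[-0.05,0,0,0,1],[-0.04,0,0,0,1]])

```text
clock: 4.35
tcp_pos: [0.5158, 0.3716, 0.0083]
ee_rot: [-180.0, 0.0, 130.1]
wrist_force: [-2.5, 2.1, 2.7]
finger_gap: -0.0001
grip_force: 1.8
```

```bash
python3 - <<'E'
from h import *
snap('side','side4.png')
o=env.get_obs(); print(o['tcp_pos'],o['ee_rot'],o['wrist_force'],o['clock'])
E
```

```text
[0.51627927 0.37104092 0.00820259] [-1.79989329e+02  2.83895711e-02  1.30055554e+02] [ 0.48547715 -0.31092184  0.79439988] 4.4
```

The plate is now about 113 mm out. I'll back off slightly, rise, open the fingers part way and look again.

Call:
drive_tool(steps=[[0.03,0,0,0,1],[0,0,-0.25,0,1],[0,0,-0.25,0,1],[0,0,-0.25,0,-0.4],[0.17,0,-0.25,0,-0.4],[0.17,0,-0.25,0,-0.4],[0,0,-0.22,0,-0.4],[0,0,0,0,-0.4]])

```text
clock: 5.4
tcp_pos: [0.4677, 0.4299, 0.3062]
ee_rot: [179.7, 0.0, 130.1]
wrist_force: [0.5, -0.3, -1.2]
finger_gap: 0.0599
grip_force: 0.0
```

```bash
python3 - <<'E'
from h import *
snap('wrist','wrist5.png');c=snap('wrist','wrist5.png')
o=env.get_obs(); print(o['tcp_pos'],o['ee_rot'],o['finger_gap'],o['clock'])
f=c['frame'][140:380,200:420,::-1]
cv2.imwrite('pics/crop5.png',cv2.resize(f,None,fx=2.5,fy=2.5,interpolation=cv2.INTER_CUBIC))
E
```

```text
[0.46748907 0.42900492 0.3017769 ] [-1.79984011e+02  1.35912154e-02  1.30096284e+02] 0.05980443444038951 5.5
```

View pics/crop5.png

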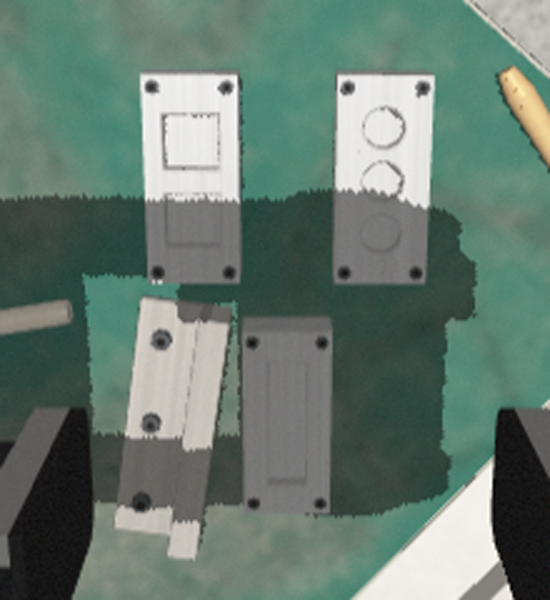

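All three plates show clearly. The slot plate is fully clear of the others, with top corners at crop (243,331), (331,331), (243,511) and (330,514). The other two have not moved. The fence's right edge runs (232,318)–(197,557).

```bash
python3 - <<'E'
from h import *
F=lambda p:np.array(p,float)/2.5+[200,140]-.3
P=cast('wrist5.png',F([[243,331],[331,331],[243,511],[330,514]]),.02); n=np.linalg.norm
ang=lambda v:np.degrees(np.arctan2(v[1],v[0]))
c=P.mean(0); print('plate',c,ang(P[2]-P[0]+P[3]-P[1]),n(P[0]-P[1]),n(P[2]-P[0]))
N=cast('wrist5.png',F([[141,73],[241,73],[149,284],[239,284],[334,73],[436,74],[332,283],[425,284]]),.02)
print('nb',N[:4].mean(0),N[4:].mean(0),ang(N[2]-N[0]+N[3]-N[1]),ang(N[6]-N[4]+N[7]-N[5]))
for z in (0,.024):
    T=cast('wrist5.png',F([[230,325],[197,557]]),z); a=ang(T[1]-T[0]); d=(T[1]-T[0])/n(T[1]-T[0]); Y=np.array([-d[1],d[0]])
    print('face z',z,T,'len',n(T[1]-T[0]),a,'plate in fence',(c-T.mean(0))@d,(c-T.mean(0))@Y, 'Y',Y)
S=cast('wrist5.png',F([[193,325],[168,520]]),.024);print(ang(S[1]-S[0]),(S-T[0])@Y)
E
```

```text
plate [0.55199609 0.32896897] -50.14665941702841 0.03888845003750645 0.08942563671717005
nb [0.44922118 0.38946247] [0.5105094  0.44095561] -50.704072812841716 -50.242367365010956
face z 0 [[0.50580286 0.34322185]
 [0.57032733 0.23787765]] len 0.12353463952576749 -58.512079008349794 plate in fence -0.025485574771298928 0.03194673929522199 Y [0.8527503 0.5223188]
face z 0.024 [[0.50125685 0.3508757 ]
 [0.5623088  0.25120081]] len 0.11688637332774043 -58.51207900834979 plate in fence -0.013260154647681092 0.03182560150247272 Y [0.8527503 0.5223188]
-58.344813262549785 [-0.0159814  -0.01569805]
```

The plate is 32 mm from the face and needs to be 20, with an 8.4° turn. It sits about 12 mm short of the fence's middle. I'll first push it another 13 mm endwise so its whole side backs onto the fence.

Call:
drive_tool(steps=[[-0.325,0.002,0.1,0,1],[0,0,0.25,0,1],[0,0,0.25,0,1],[0,0,0.25,0,1],[0,0,0.25,0,1],[0,0,0.2,0,1],[0,0,0.16,0,1],[0,0,0,0,1]])

```text
clock: 6.5
tcp_pos: [0.5045, 0.3818, 0.008]
ee_rot: [-179.6, -0.0, 130.1]
wrist_force: [1.5, -0.5, 0.6]
finger_gap: 0.0002
grip_force: 0.0
```

Call:
drive_tool(steps=[[-0.03,0,0,0,1],[-0.045,0,0,0,1],[-0.04,0,0,0,1],[0,0,0,0,1],[0.03,0,0,0,1],[0,0,-0.15,0,1],[0,0,-0.15,0,1],[0,0,-0.1,0,0]])

```text
clock: 7.5
tcp_pos: [0.5174, 0.3708, 0.0934]
ee_rot: [179.9, 0.0, 130.1]
wrist_force: [-1.1, 0.3, -0.6]
finger_gap: 0.0169
grip_force: 0.0
```

Call:
drive_tool(steps=[[0,0,-0.05,-0.17,-0.06],[0,0,0,-0.17,-0.06],[0,0,0,-0.17,-0.06],[0,0,0,-0.17,-0.06],[0,0,0,-0.17,-0.06],[0,0,0,-0.17,-0.06],[0,0,0,-0.17,-0.06],[0,0,0,-0.167,-0.06]])

```text
clock: 8.5
tcp_pos: [0.5172, 0.3705, 0.1016]
ee_rot: [-180.0, -0.0, -148.2]
wrist_force: [-0.0, 0.0, -0.5]
finger_gap: 0.0453
grip_force: 0.0
```

```bash
python3 - <<'E'
from h import *
o=env.get_obs(); print(o['tcp_pos'],o['ee_rot'],o['finger_gap'],o['clock'],o['joint_pos'])
y=np.radians(o['ee_rot'][2]);d=np.array([.6005,.3477])-o['tcp_pos'][:2]
print('tool dx,dy /0.2',d@[np.cos(y),np.sin(y)]/.2,d@[np.sin(y),-np.cos(y)]/.2)
E
```

```text
[0.51715489 0.3704504  0.10159417] [-1.79996396e+02 -3.39896895e-02 -1.48157069e+02] 0.045338441734273115 8.5 [ 3.33188510e+01  5.53467503e+00  9.60068737e+01 -2.78338468e-03
  7.84925226e+01 -8.85235246e+01]
tool dx,dy /0.2 -0.2939926673497521 -0.3164933290679012
```

Next I move to the far side and go part way down, then take one look before pushing.

Call:
drive_tool(steps=[[-0.2,-0.16,0,0,-0.06],[-0.094,-0.157,0,0,-0.06],[0,0,0.15,0,-0.06],[0,0,0.15,0,-0.06],[0,0,0,0,-0.06],[0,0,0,0,-0.06],[0,0,0,0,-0.06],[0,0,0,0,-0.06]])

```text
clock: 9.5
tcp_pos: [0.601, 0.3472, 0.043]
ee_rot: [-180.0, 0.1, -148.5]
wrist_force: [0.3, -0.4, 0.0]
finger_gap: 0.0454
grip_force: 0.0
```

```bash
python3 - <<'E'
from h import *
snap('wrist','wrist6.png')
o=env.get_obs(); print(o['tcp_pos'],o['ee_rot'],o['finger_gap'],o['clock'],o['wrist_force'])
E
```

```text
[0.60094988 0.34717685 0.04279891] [-1.79995434e+02  6.27247215e-02 -1.48498424e+02] 0.04534822518394671 9.55 [ 0.05844239  0.56530614 -0.16331167]
```

View pics/wrist6.png

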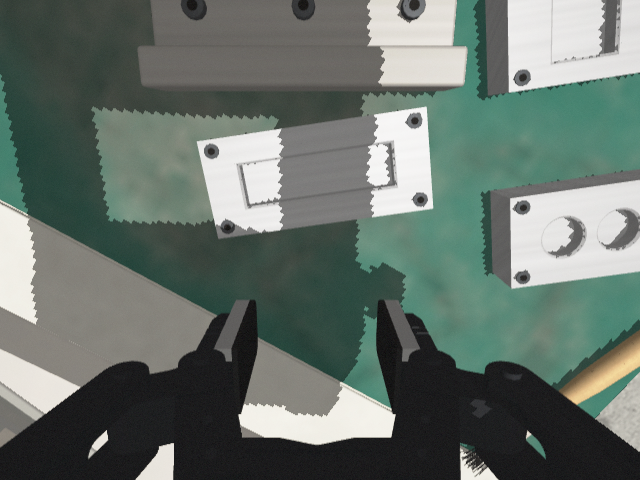

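The view is clear. The fence's front edge lies along rows 46–90, parallel to the fingers. The plate centre (316,173) lines up with the fingers (317), and the far side is free for them. I'll descend and push sideways.

Call:
drive_tool(steps=[[0,0,0.1,0,-0.06],[0,0,0.085,0,-0.06],[0,0,0,0,-0.06],[0.03,0,0,0,-0.06],[0.03,0,0,0,-0.06],[0.03,0,0,0,-0.06],[0.03,0,0,0,-0.06],[0,0,0,0,-0.06]])

```text
clock: 10.55
tcp_pos: [0.58, 0.3343, 0.0052]
ee_rot: [180.0, 0.0, -148.5]
wrist_force: [-0.3, -0.5, -0.4]
finger_gap: 0.0451
grip_force: 0.0
```

```bash
python3 - <<'E'
from h import *
snap('wrist','wrist7.png')
o=env.get_obs(); print(o['tcp_pos'],o['ee_rot'],o['finger_gap'],o['clock'],o['wrist_force'])
E
```

```text
[0.58009655 0.33440076 0.00510039] [ 1.79997171e+02  2.58408575e-03 -1.48503385e+02] 0.045495951757591746 10.6 [0.17085011 0.43295918 0.42512531]
```

View pics/wrist7.png

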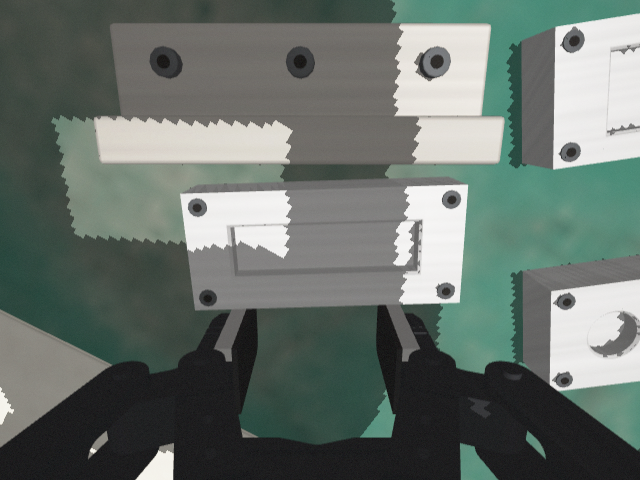

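The plate is nearly parallel, about 7 mm from the fence face. I'll finish gently.

Call:
drive_tool(steps=[[0.015,0,0,0,-0.06],[0.01,0,0,0,-0.06],[0.005,0,0,0,-0.06],[0.005,0,0,0,-0.06],[0,0,0,0,-0.06],[0,0,0,0,-0.06],[0,0,0,0,-0.06],[0,0,0,0,-0.06]])

```text
clock: 11.6
tcp_pos: [0.5743, 0.3308, 0.0049]
ee_rot: [180.0, -0.0, -148.5]
wrist_force: [1.3, 0.6, 1.5]
finger_gap: 0.045
grip_force: 0.9
```

Call:
drive_tool(steps=[[0.005,0,0,0,-0.06],[0,0,0,0,-0.06],[0,0,0,0,-0.06],[0,0,0,0,-0.06],[0.005,0,0,0,-0.06],[0,0,0,0,-0.06],[0,0,0,0,-0.06],[0,0,0,0,-0.06]])

```text
clock: 12.6
tcp_pos: [0.5725, 0.3296, 0.0048]
ee_rot: [180.0, -0.0, -148.5]
wrist_force: [-0.1, 0.6, 0.1]
finger_gap: 0.0451
grip_force: 0.1
```

Call:
drive_tool(steps=[[0.005,0,0,0,-0.06],[0,0,0,0,-0.06],[0,0,0,0,-0.06],[0,0,0,0,-0.06],[0.005,0,0,0,-0.06],[0,0,0,0,-0.06],[0,0,0,0,-0.06],[0,0,0,0,-0.06]])

```text
clock: 13.6
tcp_pos: [0.5721, 0.3294, 0.0056]
ee_rot: [-180.0, 0.2, -148.5]
wrist_force: [10.4, 6.3, -3.5]
finger_gap: 0.045
grip_force: 6.0
```

```bash
python3 - <<'E'
from h import *
snap('wrist','wrist8.png')
o=env.get_obs(); print(o['tcp_pos'],o['clock'],o['wrist_force'])
E
```

```text
[0.57206088 0.3294356  0.00557751] 13.65 [11.12078351  7.14245866 -2.97688845]
```

View pics/wrist8.png

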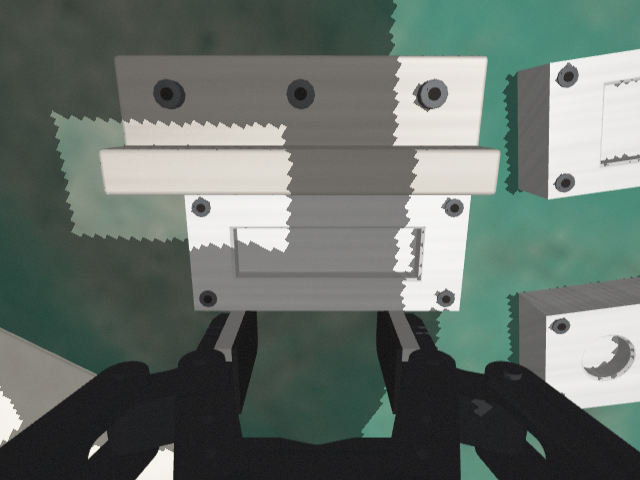

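The plate is seated flush: its edge meets the bar along row 194 across its full length, with 13 N of contact force. I'll back straight off, then rise.

Call:
drive_tool(steps=[[-0.01,0,0,0,-0.06],[-0.03,0,0,0,-0.06],[-0.05,0,0,0,-0.06],[0,0,0,0,-0.06],[0,0,-0.2,0,-0.06],[0,0,-0.25,0,-0.06],[0,0,-0.25,0,-0.06],[0,0,-0.2,0,-0.06]])

```text
clock: 14.65
tcp_pos: [0.5863, 0.3381, 0.1872]
ee_rot: [-180.0, 0.1, -148.5]
wrist_force: [1.1, -0.2, 0.1]
finger_gap: 0.0448
grip_force: 0.0
```

```bash
python3 - <<'E'
from h import *
snap('wrist','wrist9.png');c=snap('wrist','wrist9.png')
o=env.get_obs(); print(o['tcp_pos'],o['clock'],o['wrist_force'])
E
```

```text
[0.58746523 0.33877207 0.1904913 ] 14.75 [0.15806664 0.41765133 0.90227512]
```

View pics/wrist9.png

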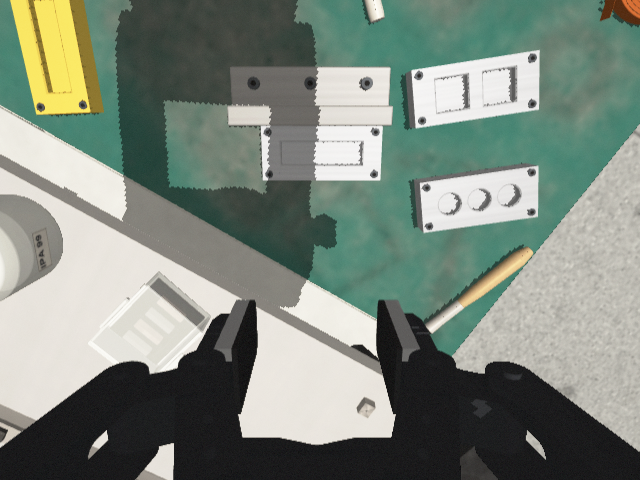

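The plate (322,152) lies flush along the fence (310,115) and is clear of the other two at (475,90) and (478,198). Those two still lie where they were, and the robot touches nothing. I'll hand the job in.

```bash
python3 -c "
from rig import env
print(env.close_job())"
```

```text
the job is handed in; nothing more can be done
None
```

I slid the slot plate endwise out of the row and then sideways flush against the fence, left the other two plates where they were, and handed the job in at about 15 s with the robot clear of everything.

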